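# Clear the tin off the lock box and hold the key turned

### The job

A paint tin is standing on the lock of the grey steel box: lift it off by its handle, lower it onto the middle of the round cork mat and let go of it there. Then take the key out of the wooden block, push it all the way into the lock, rocking it left and right to get past the two sticky tumblers, and turn it a quarter turn clockwise to its stop. Finish while still gripping the key and holding it turned against the spring, so that the bolt stays drawn back, and leave the jar and the small tin alone.

Things in the scene. Friction and masses are not known exactly. Their poses are not given: they have to be found in the camera images.
- tin_handle (a point): Middle of the black grip bar (16 mm diameter, 70 mm long, level, along y) on the rigid wire bail of the loose steel paint tin: round, 100 mm diameter, 110 mm tall, 0.4 to 0.8 kg. The point is 160 mm above the tin's underside on its centre line, with 39 mm clear between bar and lid. The bail goes down at y = +-52 mm. The tin starts on top of the box, over the lock. z is up.
- mat_top (a point): Centre of the top of a round cork mat, 170 mm diameter, 4 mm thick, fixed on the counter. Mat and key block lie on opposite sides of the box, left or right.
- lock_mouth (a point): Centre of the key slot (17 mm along x, 9 mm along y), flush with the flat top of the fixed grey steel box, in the middle of it. Box: 160 mm along x, 200 mm along y, 70 mm high; a bare steel square of 40 mm surrounds the slot. z is up; the key goes straight down through the 5 mm thick face. Three slots of 16 x 6 mm follow below: two tumblers, then the plug.
- tumblers (a point): On the lock's axis, 6 mm under the face: top of the upper tumbler disc; the lower one's is at 12 mm. Their slots start twisted 0.26 to 0.36 rad from x: upper anticlockwise from above, lower clockwise. They turn stiffly (0.06 N m) within +-0.37 rad. A key stopped on one passes if pressed lightly (about 6 N; a hard push drags the disc along) while rocked about 0.3 rad that way.
- lock_floor (a point): Floor of the plug's slot on the lock's axis, 28 mm under the face: here the key's tip stops when home. The plug begins 18 mm under the face, its slot in line with the mouth's x. Only a key that is home can be turned. Same axes as the mouth.
- key_bow (a point): Centre of the flat black bow of the loose 40 g key, upright, bit down, in the wooden block. Bow 26 mm along x, 10 mm thick along y (grip across y), 36 mm tall along z; its underside rests on the block. Below: neck 5 mm diameter, then the bit, 14 along x, 4 along y, 8 mm tall; 30 mm from bow to tip. Home, the bow is 2 mm above the lock's face. Either half-turn fits. z is up.
- key_tip (a point): Centre of the key's tip (end of the bit), 48 mm below key_bow on the key's axis; same axes.
- key_block: Wooden key block, fixed, 50 mm along x by 70 mm along y by 36 mm high, with one slot (16.5 x 6.5 mm, long along x, 33 mm deep) in which the key stands. Origin at the centre of its underside; z up.
- plug (a joint): Turn of the lock's plug: 0 in line with the slot (rest), grows clockwise seen from above to the stop at 1.4 rad. The key has about 0.15 rad of play in it, so the key itself turns about a quarter turn (1.57 rad) to bring it to the stop. A spring turns it back (0.05 N m at rest, 0.12 N m at the stop). It draws back the bolt, a 22 x 12 mm steel bar sticking 15 mm out of the box's +y side.
- jar: Bystander: squat glass jar with a white lid, 64 mm diameter, 70 mm tall, loose on the counter. Origin at the centre of its underside.
- small_tin: Bystander: small closed tin, 72 mm diameter, 75 mm tall, loose. Origin at the centre of its underside.
There are look-alikes about, which are no part of the job. Of the things that look like the part that bears tin_handle, the smaller one is meant. Leave any blue look-alike of the part that bears mat_top alone.

How it is judged:
By the outcome, as a careful person would: the job done as asked, in the order asked, and still so for the second after the job is handed in, while the arm keeps its last pose, push and grip.
It also fails if it takes over 72 s, if anything falls off the work surface, if the arm or the gripper's body presses on something with over 40 N, if the wrist force passes 120 N, or if a joint passes its speed limit or range.

### The arm

A 6-joint arm with a two-finger parallel gripper is mounted at the origin on the work surface. World frame = base frame: x ahead of the robot, y to its left, z up, the work surface at z = 0. Lengths are in mm, angles in rad, forces in N, time in s.
With the tool pointing down it reaches from about 275 to 1000 mm from the base axis. Payload 8.4 kg.
Tool frame: the origin (TCP) lies on the front face of the gripper's body, between the roots of the fingers; the fingertips stand 73 mm ahead of it and the grasp point (between the pads) lies 54 mm ahead of it (r.pinch_z is the z of the grasp point in the tool frame, in mm); z points along the fingers, y is the direction in which the jaws open and shut (so a half turn about z gives the same grasp; the last joint's range is limited). The gripper opens to 85 mm and grips with 20 to 120 N. Pads are 22 mm wide; open, the fingers measure 114 mm over their backs; the gripper's body (76 mm by 85 mm) begins 54 mm behind the grasp point. The pads swing forward as they close: fully open they stand 13 mm farther back than shut.
Start: joints at [-0.002, 0.353, 1.633, -0, 1.155, -0.002], TCP at [625.003, -0, 303.881] pointing down, gripper open.
Joint ranges: [-2.63, 2.63], [-0.92, 2.1], [0.06, 2.66], [-1.3, 4.44], [0, 2.69], [-3.02, 3.02]. Speed limits (rad/s): [2.22, 2.22, 2.79, 3.14, 3.14, 3.14].

### API

Orientations are given as a unit quaternion [x, y, z, w].
In Python, from cell import state, viewer, ticket, look_for, r gives the robot as it stands. The module is installed in compiled form; this text tells all that it offers.
- The arm moves only by the tool step_arm, never from a script. Its argument "steps" is a list of rows, each a list of 7 numbers: the opening in per cent of the stroke, from 0 (shut) to 100 (fully open), then the shift along the world's x, y, z in cm, then the turn, a rotation vector about the world's x, y, z in rad. A call has 1 to 12 rows; each row is the pose to reach, as a shift and turn from the pose commanded when the call began; what a row does not reach only later rows make up. A row lasts 1/8 s, in which the tool goes at most 62.5 mm and 10.7 degrees, less where a joint would pass 70% of its speed; a pose out of reach is approached as far as the arm can. A call with a gripper value outside its range is refused whole. The fingers move at their own pace and stop on an object; the grip force is fixed at half the most. Time passes only in rows, so rows that repeat a pose let the fingers close. It gives the time, the measured TCP pose, the force and the opening at its end, in the units of the state.
- state(): the state, without advancing time (a new reading comes with each control period).
- viewer.get_image(name): name is "scene" or "side" or "wrist"; returns (picture, depth): 480x640x3 uint8, blue, green, red; 480x640 float32, mm along the optical axis (not along the pixel's ray), 0 where there is no reading.
- viewer.calibration(name): a dict with "vertical_fov" (degrees; the focal length in pixels is half the picture's height over the tangent of half this angle, whatever the lens; pixels are square), "cx", "cy" (the principal point, pixels), "world_to_cam" (4x4, takes a point from world to camera coordinates). Camera axes: x right, y down, z forward; pixel columns grow to the right and rows downward; lengths in mm; the calibration is good to about 2 mm. The wrist camera is an equidistant fisheye: a pixel r from the principal point sees the ray r / f radians off the axis. A picture is of the moment at which its call begins: read the wrist's pose just before it. calibration takes no time and is no camera call; for the wrist camera it gives the pose at the moment of the call.
- ticket.sign_off(): hands the job in, once; it reports no verdict.
Trained networks look in the newest picture that a camera, given by its name, has taken for a name from the list of things; names that differ only in an ending like _2 or _b are one class to them, and where a whole thing is asked for, a point or a joint stands for the part that bears it (a point fixed in the world has none). Each returns a list of dicts, best first, with "score" (0 to 1); they miss things now and then, are a little off and sometimes report something else, mostly with a low value. They report only what shows in the picture. A call takes as long as a camera call. They do not tell look-alikes from the thing itself.
- look_for(name, camera): "point" ([x, y, z] in mm, in the coordinates of the camera as it stood for that picture, good to about 4 mm: the middle of the surface that is visible of it).
The state is a dict: "clock": time; "joints": joint angles; "qvel": joint speeds; "joint_torque": joint torques, N m; "position": TCP position; "tool_rot": TCP orientation; "force": force on the tool from outside, world axes, zero at the start; "torque": the same for the moment, N m; "width": finger opening in mm.
Only numpy, scipy, OpenCV 4.12 (cv2) and the standard library are available. Lean on these libraries where they do the work, as an engineer would, in place of code of your own. Each camera call takes 0.05 s, during which the arm holds its last target.

## Working session

There is one attempt and no reset: what is moved stays moved. The work goes in short steps, Python scripts to look and compute and a tool call to move; the robot and the scene stay as the last step left them, time stands still between calls to the robot, and variables do not carry over. Pictures are saved under pics/ and viewed, and the job is handed in when it is done.

Besides the shell and the picture viewer there is one more tool, called after "Emit:" as a command line: name --pt "numbers of a row" for each row, then --argument value for the rest. step_arm: Moves the arm, as the interface text tells. Its arguments: {"type":"object","properties":{"steps":{"type":"array","items":{"type":"array","items":{"type":"number"}}}},"required":["steps"]}

```bash
mkdir -p pics
cat > h.py <<'E'
import numpy as np, cv2
from cell import state, viewer, ticket, look_for, r
def cal(n):
    c=viewer.calibration(n); f=240/np.tan(np.radians(c['vertical_fov'])/2)
    return f,c['cx'],c['cy'],np.array(c['world_to_cam'])
def toworld(n,p,c=None):
    f,cx,cy,T=c or cal(n)
    return (np.linalg.inv(T)@np.r_[p,1])[:3]
def pix(n,u,v,d,c=None):
    f,cx,cy,T=c or cal(n)
    x,y=(u-cx)/f,(v-cy)/f
    if n=='wrist':
        rr=np.hypot(x,y); k=np.tan(rr)/rr if rr>0 else 1; x*=k;y*=k
    return toworld(n,[x*d,y*d,d],(f,cx,cy,T))
def proj(n,P,c=None):
    f,cx,cy,T=c or cal(n)
    q=(T@np.r_[P,1])[:3]
    x,y=q[0]/q[2],q[1]/q[2]
    if n=='wrist':
        t=np.hypot(x,y); k=np.arctan(t)/t if t>0 else 1; x*=k;y*=k
    return f*x+cx,f*y+cy
E
python3 - <<'E'
from h import *
for n in ['scene','side','wrist']:
    c=cal(n); im,d=viewer.get_image(n); cv2.imwrite(f'pics/{n}0.png',im); np.save(f'{n}0.npy',d)
    print(n,c[:3],np.linalg.inv(c[3])[:3,3].round())
    for t in ['tin_handle','mat_top','lock_mouth','key_bow','key_block','jar','small_tin','plug']:
        L=look_for(t,n)
        print(t,[(round(l['score'],2),toworld(n,l['point'],c).round(),np.round(proj(n,toworld(n,l['point'],c),c))) for l in L])
print(state())
E
```

```text
scene (np.float64(517.2153603551301), 321.59160265810897, 233.2937525696994) [1215. -411. 1151.]
tin_handle [(0.91, array([520., -26., 180.]), array([280., 244.])), (0.74, array([ 338., -225.,  133.]), array([176., 244.]))]
mat_top [(0.72, array([516., 509.,  -2.]), array([430., 206.])), (0.59, array([475., 301.,   0.]), array([369., 225.]))]
lock_mouth [(0.98, array([549., -68.,  67.]), array([274., 287.]))]
key_bow [(0.44, array([ 467., -311.,   64.]), array([171., 311.]))]
key_block [(0.62, array([ 476., -321.,   35.]), array([171., 322.]))]
jar [(0.92, array([731., 123.,  64.]), array([379., 303.]))]
small_tin [(0.67, array([ 724., -162.,   73.]), array([279., 358.]))]
plug []
side (np.float64(597.7886656930237), 320.3803065499441, 245.17522106027843) [ 122. -988. 1186.]
tin_handle [(0.91, array([ 290., -253.,  139.]), array([267., 373.])), (0.89, array([486., -46., 172.]), array([321., 274.]))]
mat_top [(0.56, array([513., 506.,   7.]), array([268., 194.]))]
lock_mouth [(0.95, array([475., -82.,  67.]), array([321., 315.]))]
key_bow [(0.57, array([ 462., -314.,   62.]), array([3
[... 853 characters left out ...]
{'clock': 1.35, 'joints': array([-2.39628651e-03,  3.52987800e-01,  1.63338505e+00, -5.04976484e-06,
        1.15520133e+00, -2.40582790e-03]), 'qvel': array([ 1.08738687e-03,  4.24050619e-04, -6.65534219e-05, -3.07777741e-04,
        7.10693178e-04,  2.59016422e-04]), 'joint_torque': array([ 5.15280390e-04, -6.05178380e+01, -3.42438304e+01,  9.86257919e-05,
        1.07407672e-03, -1.08151772e-05]), 'position': array([6.25010173e+02, 1.05015241e-03, 3.03895001e+02]), 'tool_rot': array([7.07102687e-01, 7.07110875e-01, 4.87749379e-06, 8.17562755e-06]), 'force': array([-0.27939115,  0.07297294, -0.39125233]), 'torque': array([ 0.01148572,  0.01886538, -0.02765299]), 'width': 85.20846756321174}
```

View pictures.

View pics/scene0.png

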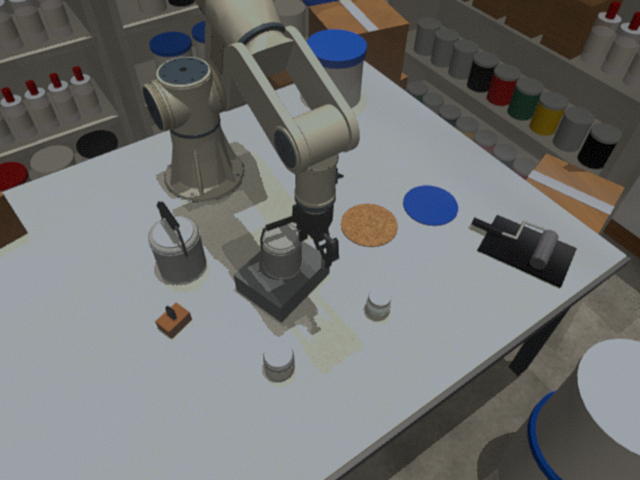

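View pics/side0.png

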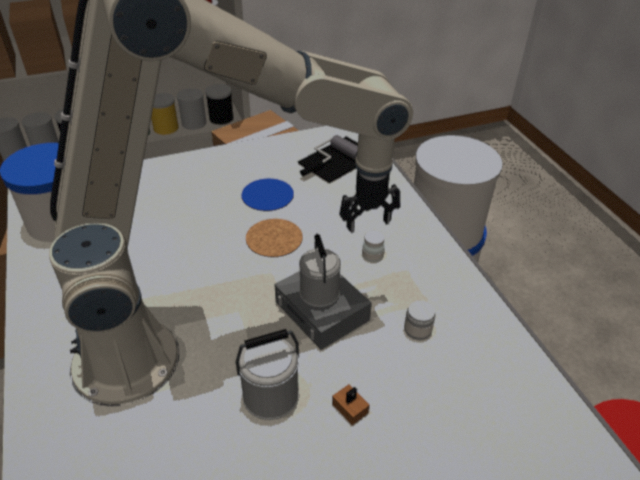

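View pics/wrist0.png

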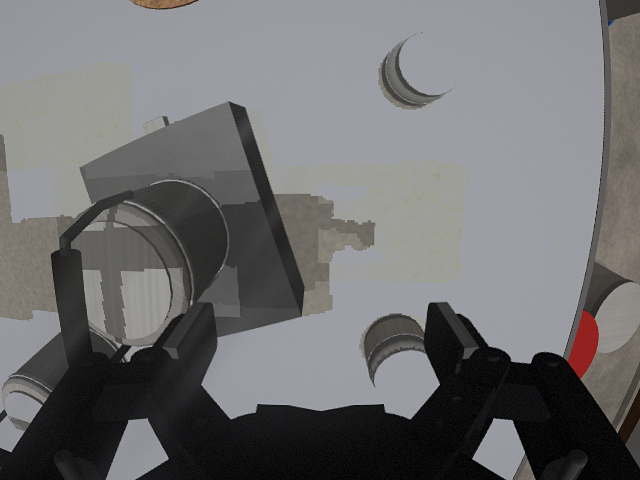

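```bash
cat > f.py <<'E'
from h import *
import cv2
def cloud(n,d,c):
    f,cx,cy,T=c
    v,u=np.mgrid[0:480,0:640]; x=(u-cx)/f; y=(v-cy)/f
    if n=='wrist':
        rr=np.hypot(x,y)+1e-9; k=np.tan(np.minimum(rr,1.3))/rr; x=x*k;y=y*k
    P=np.stack([x*d,y*d,d,np.ones_like(d)],-1)@np.linalg.inv(T).T
    P=P[...,:3]; P[d<=0]=np.nan; return P
def rect(P,zlo,zhi,xr,yr):
    m=(P[...,2]>zlo)&(P[...,2]<zhi)&(P[...,0]>xr[0])&(P[...,0]<xr[1])&(P[...,1]>yr[0])&(P[...,1]<yr[1])
    q=P[m][:,:2].astype(np.float32)
    return q,P[m]
E
python3 - <<'E'
from f import *
for n in ['scene','side','wrist']:
    c=cal(n); P=cloud(n,np.load(f'{n}0.npy'),c)
    print(n,'table z',np.nanmedian(P[...,2][(np.abs(P[...,2])<20)]))
    for nm,z,xr,yr in [('box',(63,77),(380,680),(-180,120)),('blk',(31,41),(400,520),(-400,-250)),('bow',(45,80),(420,510),(-370,-260)),('bar',(210,260),(420,620),(-120,60)),('lid',(172,190),(420,620),(-120,60)),('jar',(64,80),(640,780),(60,200)),('stin',(68,85),(640,780),(-230,-100))]:
        q,A=rect(P,*z,xr,yr)
        if len(q)<8: print(nm,len(q)); continue
        (cx,cy),(w,h),a=cv2.minAreaRect(q)
        print(nm,len(q),'ctr',round(cx),round(cy),'wh',round(w),round(h),'ang',round(a,1),'z',np.median(A[:,2]).round(1),'max',A[:,2].max().round())
    im=cv2.imread(f'pics/{n}0.png')
    hsv=cv2.cvtColor(im,cv2.COLOR_BGR2HSV)
    m=(hsv[...,0]>5)&(hsv[...,0]<25)&(hsv[...,1]>70)&(np.abs(P[...,2]-4)<12)&(P[...,0]>380)&(P[...,0]<600)&(P[...,1]>150)&(P[...,1]<420)
    if m.sum()>50: print('mat',P[m].mean(0).round(1),cv2.minEnclosingCircle(P[m][:,:2].astype(np.float32)))
E
```

```text
scene table z -1.7686895989148752
box 2357 ctr 526 -65 wh 188 305 ang 27.5 z 68.1 max 77.0
blk 406 ctr 461 -313 wh 53 72 ang 18.7 z 34.4 max 40.0
bow 80 ctr 461 -313 wh 28 11 ang 15.5 z 66.0 max 75.0
bar 251 ctr 526 -6 wh 115 68 ang 28.8 z 234.1 max 259.0
lid 871 ctr 506 -18 wh 101 87 ang 78.1 z 180.1 max 189.0
jar 327 ctr 719 136 wh 55 54 ang 10.3 z 68.1 max 74.0
stin 599 ctr 713 -158 wh 66 63 ang 8.6 z 73.3 max 79.0
mat [473.6 302.3   1.7] ((471.3050231933594, 303.3600158691406), 87.21703338623047)
side table z 0.1937631938111508
box 2346 ctr 522 -67 wh 190 342 ang 31.1 z 70.0 max 77.0
blk 529 ctr 459 -313 wh 54 73 ang 19.4 z 36.0 max 41.0
bow 117 ctr 458 -315 wh 27 12 ang 19.6 z 65.4 max 79.0
bar 216 ctr 518 -6 wh 111 73 ang 28.9 z 235.9 max 260.0
lid 877 ctr 497 -14 wh 104 98 ang 37.4 z 181.8 max 189.0
jar 227 ctr 715 133 wh 58 55 ang 21.5 z 69.9 max 78.0
stin 452 ctr 710 -161 wh 67 68 ang 22.5 z 74.8 max 81.0
mat [468.  301.4   4.2] ((466.7159423828125, 305.8047180175781), 90.06997680664062)
wrist table z 0.5344420179840768
box 18880 ctr 541 -55 wh 164 333 ang 28.1 z 70.5 max 77.0
blk 0
bow 0
bar 4507 ctr 536 -3 wh 80 93 ang 84.2 z 236.9 max 260.0
lid 12934 ctr 504 -9 wh 85 107 ang 3.8 z 183.1 max 190.0
jar 3243 ctr 715 137 wh 56 56 ang 4.6 z 70.5 max 73.0
stin 2629 ctr 708 -157 wh 61 66 ang 26.0 z 75.6 max 78.0
mat [456.6 227.2   4.2] ((456.27349853515625, 232.37374877929688), 40.372230529785156)
```

Run:
```python
from f import *
for n in ['scene','side','wrist']:
    c=cal(n); P=cloud(n,np.load(f'{n}0.npy'),c)
    im=cv2.imread(f'pics/{n}0.png')
    d=np.linalg.norm(P[...,:2]-[503,-12],axis=-1)
    m=(P[...,2]>222)&(P[...,2]<248)&(d<65)
    A=P[m]
    (x,y),(w,h),a=cv2.minAreaRect(A[:,:2].astype(np.float32))
    print(n,len(A),'mean',A.mean(0).round(1),'rect',round(x),round(y),round(w),round(h),round(a,1))
    vis=np.zeros((300,300,3),np.uint8)
    for (X,Y,Z) in P[(d<150)&(P[...,2]>60)]:
        u,v=int(150-(Y+12)),int(150-(X-503))
        if 0<=u<300 and 0<=v<300: vis[v,u]=(0,255,255) if Z>222 else (255,0,0) if Z>150 else (0,0,255) if Z>190 else (90,90,90) if Z<76 else (0,120,0)
    cv2.imwrite(f'pics/top_{n}.png',cv2.resize(vis,None,fx=1.8,fy=1.8))
ims=[cv2.imread(f'pics/top_{n}.png')[:, :266*2] for n in ['side','wrist']]
cv2.imwrite('pics/top.png',cv2.resize(np.hstack(ims),(800,400)))
s=cv2.imread('pics/side0.png')[210:430,220:460]; t=cv2.imread('pics/scene0.png')[190:350,140:340]
cv2.imwrite('pics/crops.png',np.hstack([cv2.resize(s,(400,366)),cv2.resize(t,(400,366))]))
```

```text
scene 196 mean [499.7 -19.7 232.4] rect 498 -20 77 20 82.5
side 176 mean [493.4 -20.7 234.7] rect 494 -21 89 16 82.7
wrist 3418 mean [500.6   2.5 234.7] rect 498 -1 77 17 84.2
```

View pics/top.png

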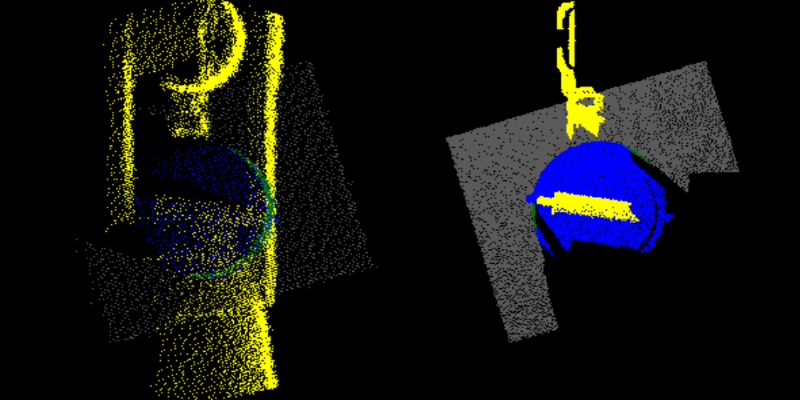

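View pics/crops.png

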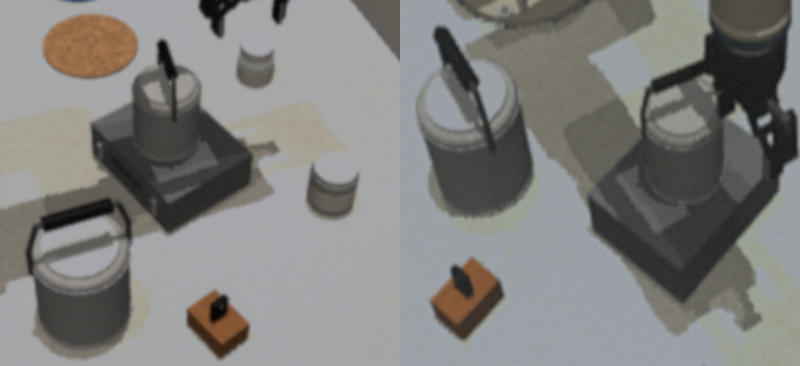

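Emit:
step_arm --pt "100 -4 -2.5 4 0 0 -0.04" --pt "100 -8 -5 8 0 0 -0.08" --pt "100 -12.2 -8 10 0 0 -0.12" --pt "100 -12.2 -8 10 0 0 -0.12" --pt "100 -12.2 -8 10 0 0 -0.12"

```text
clock: 1.98
position: [503.2, -79.9, 403.9]
tool_rot: [0.748, 0.663, 0.0, 0.0]
force: [0.6, -0.2, 0.2]
width: 85.4
```

```bash
cat > snap.py <<'E'
from f import *
import sys
def snap(tag,n='wrist'):
    c=cal(n); im,d=viewer.get_image(n); cv2.imwrite(f'pics/{n}{tag}.png',im); np.save(f'{n}{tag}.npy',d); np.save(f'{n}{tag}_T.npy',c[3])
    return c,im,d,cloud(n,d,c)
E
python3 - <<'E'
from snap import *
c,im,d,P=snap('1')
s=state(); print(s['clock'],s['position'],s['tool_rot'])
for t in ['tin_handle','lock_mouth']:
    print(t,[(round(l['score'],2),toworld('wrist',l['point'],c).round(),np.round(proj('wrist',toworld('wrist',l['point'],c),c))) for l in look_for(t,'wrist')])
dd=np.linalg.norm(P[...,:2]-[503,-12],axis=-1)
m=(P[...,2]>222)&(P[...,2]<248)&(dd<65)
A=P[m];(x,y),(w,h),a=cv2.minAreaRect(A[:,:2].astype(np.float32)); print(len(A),A.mean(0),x,y,w,h,a)
m=(P[...,2]>172)&(P[...,2]<190)&(dd<80)
print('lid',cv2.minEnclosingCircle(P[m][:,:2].astype(np.float32)))
m=(np.abs(P[...,2]-70)<4)&(dd<260)
print('box',cv2.minAreaRect(P[m][:,:2].astype(np.float32)))
E
```

```text
2.025 [503.46648986 -79.66272492 403.42578252] [ 7.48111274e-01  6.63573268e-01  4.92042768e-05 -1.92487627e-04]
tin_handle [(0.88, array([501.,  -6., 184.]), array([306., 135.])), (0.74, array([ 324., -171.,  110.]), array([175., 306.]))]
lock_mouth [(0.74, array([521., -22.,  73.]), array([330., 148.]))]
2906 [495.96133532 -10.08873475 236.42863328] 495.60382080078125 -9.773914337158203 93.52037048339844 16.19280433654785 82.27217102050781
lid ((496.5264587402344, -10.893562316894531), 52.282955169677734)
box ((510.59979248046875, -46.164215087890625), (476.4036865234375, 323.2250061035156), 7.883281707763672)
```

View pics/wrist1.png

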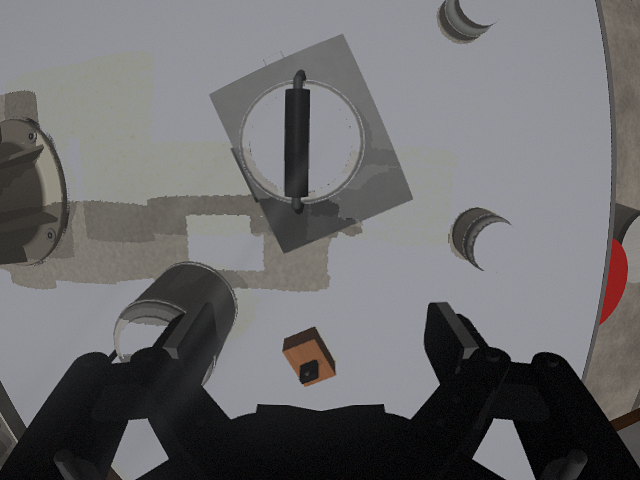

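Emit:
step_arm --pt "60 -0.4 3.5 -4 0 0 -0.014" --pt "60 -0.7 7 -7.5 0 0 -0.014" --pt "60 -0.7 7 -10.5 0 0 -0.014" --pt "50 -0.7 7 -12 0 0 -0.014" --pt "0 -0.7 7 -12 0 0 -0.014" --pt "0 -0.7 7 -12 0 0 -0.014" --pt "0 -0.7 7 -12 0 0 -0.014" --pt "0 -0.7 7 -12 0 0 -0.014" --pt "0 -0.7 7 -12 0 0 -0.014"

```text
clock: 3.25
position: [496.1, -10.1, 284.3]
tool_rot: [0.753, 0.658, 0.0, 0.0]
force: [-0.1, -0.8, 0.1]
width: 14.1
```

Emit:
step_arm --pt "0 0 0 1 0 0 0" --pt "0 0 0 3 0 0 0" --pt "0 0 2 5 0 0 0" --pt "0 -0.5 5 6 0 0 0" --pt "0 -1 9 6 0 0 0" --pt "0 -1.5 14 6 0 0 0" --pt "0 -2 19 6 0 0 0" --pt "0 -2.5 22 6 0 0 0" --pt "0 -2.5 23 6 0 0 0" --pt "0 -2.5 23 6 0 0 0"

```text
clock: 4.5
position: [471.1, 220.0, 344.1]
tool_rot: [0.753, 0.659, -0.0, 0.0]
force: [-0.6, -0.7, -4.7]
width: 14.0
```

Run:
```python
from snap import *
c,im,d,P=snap('2')
s=state(); print(s['clock'],s['position'],s['force'],s['width'])
hsv=cv2.cvtColor(im,cv2.COLOR_BGR2HSV)
m=(hsv[...,0]>5)&(hsv[...,0]<25)&(hsv[...,1]>70)&(np.abs(P[...,2]-4)<10)&(np.linalg.norm(P[...,:2]-[470,303],axis=-1)<130)
m=cv2.morphologyEx(m.astype(np.uint8),cv2.MORPH_OPEN,np.ones((3,3)))>0
print(m.sum(),P[m].mean(0),cv2.minEnclosingCircle(P[m][:,:2].astype(np.float32)))
for n in ['scene','side']:
    c,im,d,P=snap('2',n)
    hsv=cv2.cvtColor(im,cv2.COLOR_BGR2HSV)
    m=(hsv[...,0]>5)&(hsv[...,0]<25)&(hsv[...,1]>70)&(np.abs(P[...,2]-4)<10)&(np.linalg.norm(P[...,:2]-[470,303],axis=-1)<130)
    m=cv2.morphologyEx(m.astype(np.uint8),cv2.MORPH_OPEN,np.ones((2,2)))>0
    print(n,m.sum(),cv2.minEnclosingCircle(P[m][:,:2].astype(np.float32)))
    for t,z,lo in [('box',(64,76),0),('bow',(45,80),0),('blk',(31,41),0)]:
        ctr=np.array([510,-40]) if t=='box' else np.array([460,-313])
        R=135 if t=='box' else 55
        q=P[(P[...,2]>z[0])&(P[...,2]<z[1])&(np.linalg.norm(P[...,:2]-ctr,axis=-1)<R)]
        print(n,t,len(q),q.mean(0),cv2.minAreaRect(q[:,:2].astype(np.float32)))
```

```text
4.55 [471.0793452  219.38762793 343.97266629] [ 0.25074011 -0.94114345 -4.4457866 ] 14.593055207296752
15735 [469.74293192 314.50951136   4.51192388] ((469.0078125, 304.8255310058594), 85.10199737548828)
scene 1603 ((475.8641357421875, 303.52508544921875), 86.10856628417969)
scene box 3699 [507.69422237 -22.11258015  68.22322545] ((503.6084899902344, -16.894805908203125), (163.7821044921875, 203.83990478515625), 17.101764678955078)
scene bow 80 [ 465.42131402 -313.49699256   63.44332933] ((462.74237060546875, -313.241455078125), (28.002910614013672, 11.11803150177002), 17.469158172607422)
scene blk 409 [ 464.27629375 -313.87497174   34.57997219] ((462.072021484375, -312.8240661621094), (53.29303741455078, 71.28160095214844), 18.361061096191406)
side 1289 ((464.818359375, 289.9709167480469), 90.06379699707031)
side box 3653 [500.58239051 -24.18370444  70.01796152] ((501.15313720703125, -17.464439392089844), (164.99453735351562, 206.29830932617188), 16.586557388305664)
side bow 115 [ 457.68832223 -316.1964651    63.42856852] ((459.0164794921875, -314.51654052734375), (25.805282592773438, 11.256417274475098), 19.389114379882812)
side blk 528 [ 458.15855815 -317.45723294   35.82433041] ((459.21331787109375, -312.8416748046875), (53.33608627319336, 74.45761108398438), 18.910003662109375)
```

View pics/wrist2.png

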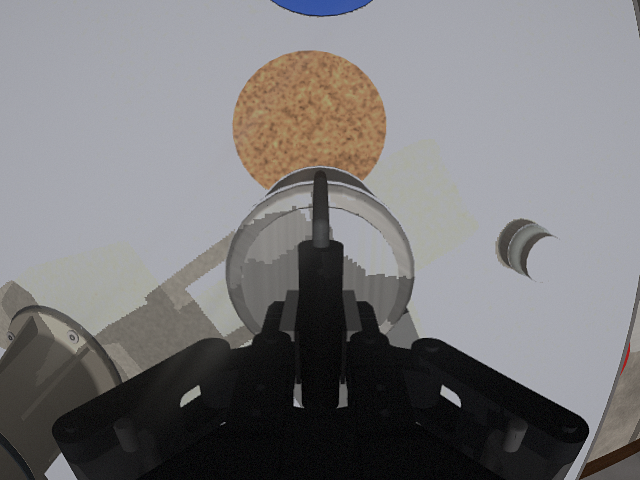

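View pics/side2.png

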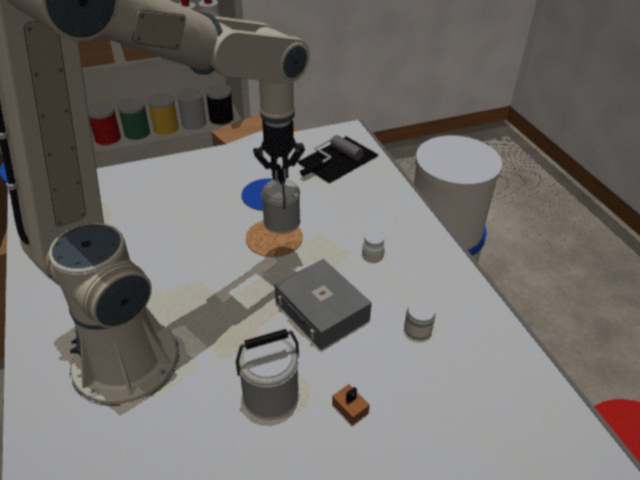

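Emit:
step_arm --pt "0 -0.15 4 -2 0 0 0" --pt "0 -0.15 7.5 -5 0 0 0" --pt "0 -0.15 8.45 -8 0 0 0" --pt "0 -0.15 8.45 -10.5 0 0 0" --pt "0 -0.15 8.45 -11.8 0 0 0" --pt "0 -0.15 8.45 -12.3 0 0 0" --pt "0 -0.15 8.45 -12.5 0 0 0" --pt "0 -0.15 8.45 -12.6 0 0 0" --pt "0 -0.15 8.45 -12.6 0 0 0"

```text
clock: 5.78
position: [469.7, 304.6, 218.5]
tool_rot: [0.753, 0.658, 0.0, 0.0]
force: [0.5, -0.7, -4.7]
width: 13.9
```

Emit:
step_arm --pt "0 0 0 -0.1 0 0 0" --pt "0 0 0 -0.2 0 0 0" --pt "0 0 0 -0.2 0 0 0"

```text
clock: 6.15
position: [470.1, 305.0, 218.4]
tool_rot: [0.753, 0.658, 0.001, 0.0]
force: [-5.1, -3.4, 17.1]
width: 13.9
```

Contact is made; release and rise.

Emit:
step_arm --pt "0 0 0 0.15 0 0 0" --pt "50 0 0 0.15 0 0 0" --pt "70 0 0 0.15 0 0 0" --pt "70 0 0 0.2 0 0 0" --pt "70 0 0 2 0 0 0" --pt "80 0 0 6 0 0 0" --pt "80 0 -4 11 0 0 0" --pt "80 0 -9 14 0 0 0" --pt "80 0 -9 14 0 0 0"

```text
clock: 7.28
position: [470.4, 212.6, 360.0]
tool_rot: [0.754, 0.657, 0.003, 0.001]
force: [-0.4, -0.1, -0.2]
width: 68.1
```

Run:
```python
from snap import *
c,im,d,P=snap('3')
s=state(); print(s['clock'],s['position'],s['force'],s['width'])
dd=np.linalg.norm(P[...,:2]-[470,305],axis=-1)
m=(P[...,2]>106)&(P[...,2]<124)&(dd<80); print('lid',cv2.minEnclosingCircle(P[m][:,:2].astype(np.float32)),P[m][:,2].mean())
hsv=cv2.cvtColor(im,cv2.COLOR_BGR2HSV)
m=(hsv[...,0]>5)&(hsv[...,0]<25)&(hsv[...,1]>70)&(np.abs(P[...,2]-4)<10)&(dd<130)
print(cv2.minEnclosingCircle(P[m][:,:2].astype(np.float32)))
```

```text
7.325 [470.01349931 213.72329566 358.26992305] [-0.95964983  1.31470656 -0.93950076] 68.31049460145033
lid ((470.00518798828125, 304.2320556640625), 52.28116989135742) 115.87439800544368
((468.8433532714844, 305.20550537109375), 85.49117279052734)
```

View pics/wrist3.png

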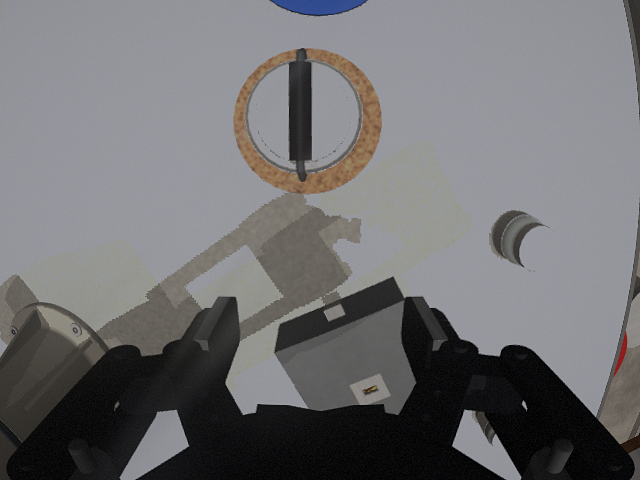

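Emit:
step_arm --pt "80 1 -2 0 0 0 0.18" --pt "80 2 -4 0 0 0 0.36" --pt "80 3 -6 0 0 0 0.54" --pt "80 4 -8 0 0 0 0.72" --pt "80 5 -10 0 0 0 0.9" --pt "80 6 -12 -2 0 0 1.08" --pt "80 7 -14 -4 0 0 1.26" --pt "80 8 -16 -6 0 0 1.44" --pt "80 9 -18 -8 0 0 1.62" --pt "80 10.2 -20 -9 0 0 1.8" --pt "80 10.2 -21 -9.6 0 0 1.95" --pt "80 10.2 -21 -9.6 0 0 2.004"

```text
clock: 8.82
position: [571.2, 4.8, 258.3]
tool_rot: [-0.15, 0.989, 0.0, -0.001]
force: [1.1, 0.2, -0.6]
width: 68.2
```

Emit:
step_arm --pt "80 0 0 0 0 0 0.0" --pt "80 0 0 0 0 0 0.0"

```text
clock: 9.07
position: [571.5, 5.2, 259.6]
tool_rot: [-0.149, 0.989, 0.0, -0.0]
force: [1.4, -0.1, 0.9]
width: 68.5
```

Run:
```python
from snap import *
from scipy.spatial.transform import Rotation as R
s=state(); c,im,d,P=snap('4')
print(s['clock'],s['position'],R.from_quat(s['tool_rot']).as_matrix().round(3).tolist(),s['joints'].round(2),s['force'])
dd=np.linalg.norm(P[...,:2]-[503,-17],axis=-1)
m=(np.abs(P[...,2]-70)<5)&(dd<140); q=P[m]
print('box',q.mean(0),cv2.minAreaRect(q[:,:2].astype(np.float32)))
cv2.imwrite('pics/c4.png',im)
L=np.array(proj('wrist',[503,-17,70],c)); print(L)
u,v=L.astype(int); cv2.imwrite('pics/c4z.png',cv2.resize(im[max(0,v-50):v+50,u-60:u+60],None,fx=6,fy=6,interpolation=cv2.INTER_CUBIC))
P=cloud('side',np.load('side2.npy'),cal('side')); dd=np.linalg.norm(P[...,:2]-[320,-220],axis=-1)
A=P[(dd<110)&(P[...,2]>20)&(P[...,2]<300)]; print('bigtin',A.min(0),A.max(0))
```

```text
9.075 [571.54492173   5.1831486  259.58884484] [[-0.956, -0.294, -0.001], [-0.294, 0.956, 0.0], [0.0, 0.0, -1.0]] [ 0.01  0.32  1.79  0.    1.03 -1.86] [ 1.35131465 -0.08838685  0.87680202]
box [500.65610998 -15.59793125  70.52190322] ((501.39556884765625, -15.358047485351562), (161.39732360839844, 201.29124450683594), 16.808103561401367)
[317.91207664 137.07559533]
bigtin [ 230.59201077 -285.32192528   20.08132273] [ 370.25796318 -171.17264227  220.17947224]
```

View pics/c4.png

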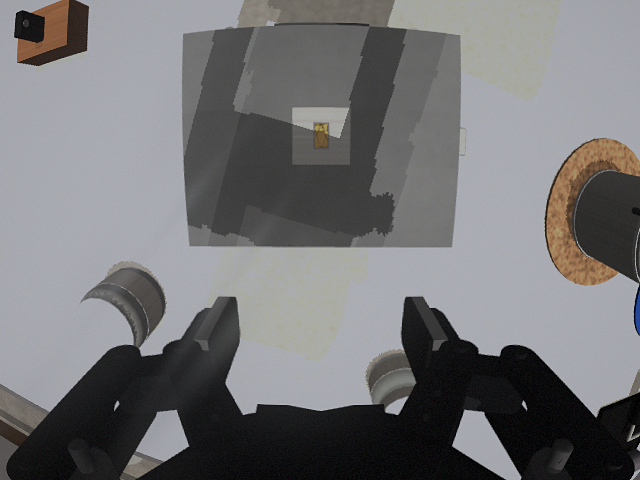

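View pics/c4z.png

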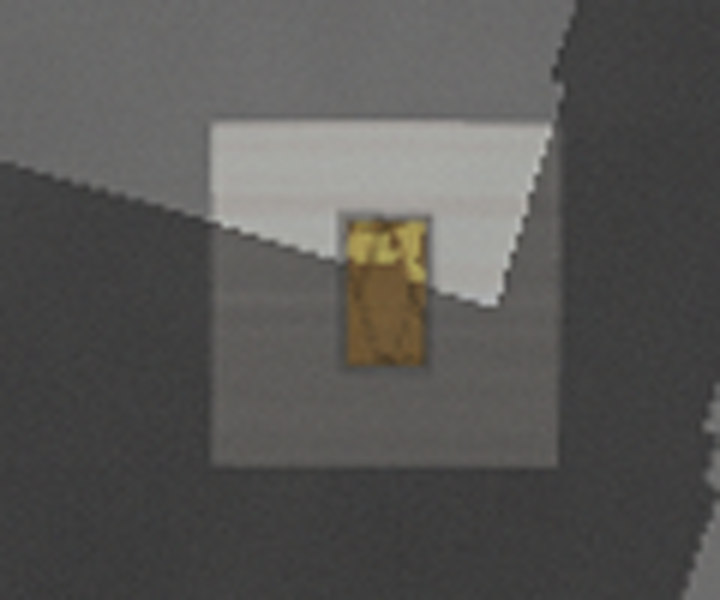

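Run:
```python
from snap import *
from scipy.spatial.transform import Rotation as R
T=np.load('wrist4_T.npy'); c0=cal('wrist'); c=(c0[0],c0[1],c0[2],T)
def onplane(u,v,z):
    a=pix('wrist',u,v,100,c); o=np.linalg.inv(T)[:3,3]; t=(z-o[2])/(a[2]-o[2]); return o+t*(a-o)
print('lock',onplane(320.67,135.5,70), 'slot',onplane(257+64-.25,87+48.0,70))
print(np.linalg.inv(T).round(3))
im=cv2.imread('pics/wrist4.png'); hsv=cv2.cvtColor(im,cv2.COLOR_BGR2HSV)
cv2.imwrite('pics/blk4.png',cv2.resize(im[0:90,0:120],None,fx=6,fy=6,interpolation=cv2.INTER_CUBIC))
# square edges subpixel tilt
g=cv2.cvtColor(im,cv2.COLOR_BGR2GRAY).astype(float)
gx=np.abs(np.diff(g,axis=1)); 
for lo,hi in [(286,298),(343,356)]:
    rows=np.arange(112,160); e=[(gx[r,lo:hi]*np.arange(lo,hi)).sum()/gx[r,lo:hi].sum()+.5 for r in rows]
    print(np.polyfit(rows,e,1))
gy=np.abs(np.diff(g,axis=0))
for lo,hi in [(102,112),(158,171)]:
    cs=np.arange(297,345); e=[(gy[lo:hi,k]*np.arange(lo,hi)).sum()/gy[lo:hi,k].sum()+.5 for k in cs]
    print(np.polyfit(cs,e,1))
```

```text
lock [501.38647681 -15.50394521  70.        ] slot [501.0357234  -15.55416721  70.        ]
[[-2.94000e-01  9.17000e-01  2.70000e-01  5.02049e+02]
 [ 9.56000e-01  2.82000e-01  8.30000e-02 -1.56060e+01]
 [-0.00000e+00  2.82000e-01 -9.59000e-01  3.30145e+02]
 [ 0.00000e+00  0.00000e+00  0.00000e+00  1.00000e+00]]
[-1.72265343e-03  2.92093274e+02]
[5.98744437e-02 3.40803050e+02]
[1.85555446e-03 1.06356038e+02]
[-5.35326789e-03  1.66216850e+02]
```

Emit:
step_arm --pt "80 -1 -5.5 0 0 0 0.02" --pt "80 -2 -11.5 0 0 0 0.02" --pt "80 -3 -17.5 -1 0 0 0.02" --pt "80 -4 -23.5 -1 0 0 0.02" --pt "80 -4.2 -28 -2 0 0 0.02" --pt "60 -4.2 -29.7 -2 0 0 0.02" --pt "60 -4.2 -29.7 -2 0 0 0.02" --pt "60 -4.2 -29.7 -2 0 0 0.02"

```text
clock: 10.12
position: [529.8, -291.2, 240.1]
tool_rot: [-0.159, 0.987, 0.0, 0.0]
force: [-0.1, -0.3, -0.2]
width: 51.4
```

Run:
```python
from snap import *
from scipy.spatial.transform import Rotation as R
s=state(); c,im,d,P=snap('5')
print(s['clock'],s['position'],R.from_quat(s['tool_rot']).as_matrix().round(3).tolist(),s['joints'].round(2),s['force'])
dd=np.linalg.norm(P[...,:2]-[460,-313],axis=-1)
for t,lo,hi in [('blk',31,41),('bow',66,80)]:
    m=(P[...,2]>lo)&(P[...,2]<hi)&(dd<60); q=P[m]
    print(t,len(q),q.mean(0),cv2.minAreaRect(q[:,:2].astype(np.float32)))
L=np.array(proj('wrist',[460,-313,72],c)); print(L)
u,v=L.astype(int); cv2.imwrite('pics/c5z.png',cv2.resize(im[max(0,v-50):v+50,u-60:u+60],None,fx=6,fy=6,interpolation=cv2.INTER_CUBIC)); print(u-60,max(0,v-50))
print(look_for('key_bow','wrist')[:1],np.linalg.inv(c[3])[:3,3])
```

```text
10.125 [ 529.76904396 -291.15471377  240.0633501 ] [[-0.949, -0.314, -0.0], [-0.314, 0.949, 0.0], [-0.0, 0.0, -1.0]] [-0.51  0.39  1.74  0.    1.02 -2.4 ] [-0.1289289  -0.29140203 -0.16755041]
blk 5794 [ 458.83492583 -311.55733072   36.53147174] ((458.7789611816406, -311.5774230957031), (50.004371643066406, 70.75460815429688), 18.0789794921875)
bow 619 [ 458.9148105  -311.75087143   72.22564139] ((458.9893798828125, -311.731689453125), (25.499866485595703, 10.11125373840332), 20.07793617248535)
[321.19295023 135.3083568 ]
261 85
[{'point': [1.6, -68.8, 228.4], 'score': 0.87}] [ 460.71100085 -313.43118014  310.56752872]
```

View pics/c5z.png

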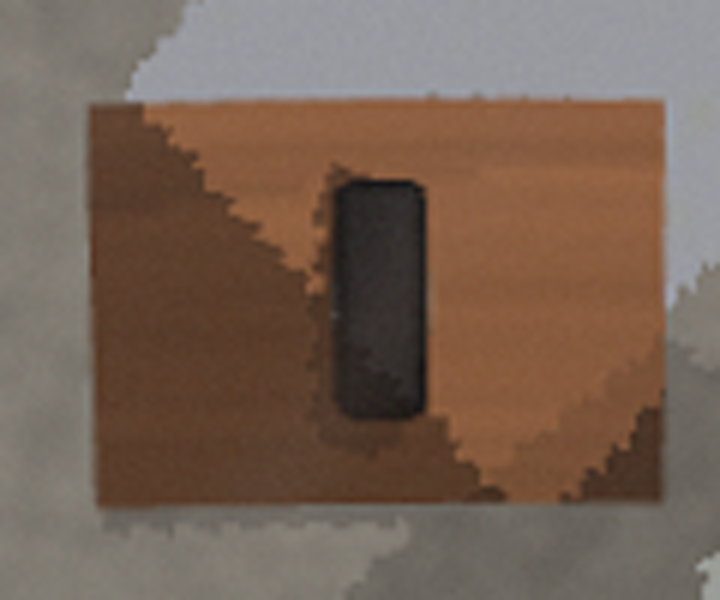

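Emit:
step_arm --pt "50 -4 -1 -3 0 0 0.003" --pt "50 -7.05 -1.95 -6 0 0 0.003" --pt "50 -7.05 -1.95 -10 0 0 0.003" --pt "50 -7.05 -1.95 -12.5 0 0 0.003" --pt "50 -7.05 -1.95 -12.5 0 0 0.003" --pt "50 -7.05 -1.95 -12.5 0 0 0.003"

```text
clock: 10.98
position: [459.8, -311.8, 115.9]
tool_rot: [-0.161, 0.987, -0.0, 0.0]
force: [0.9, -0.2, 1.2]
width: 42.5
```

Run:
```python
from snap import *
s=state(); c,im,d,P=snap('6')
print(s['clock'],s['position'],s['force'],s['joints'].round(2))
for z in (72,54): print(proj('wrist',[458.9,-311.7,z],c))
```

```text
10.975 [ 459.78246035 -311.77055571  115.88704518] [ 0.92087798 -0.19652322  1.19133005] [-0.6   0.5   1.92  0.    0.73 -2.49]
(np.float64(319.75215787306917), np.float64(344.26051362931213))
(np.float64(319.86086599572127), np.float64(320.6257519171331))
```

View pics/wrist6.png

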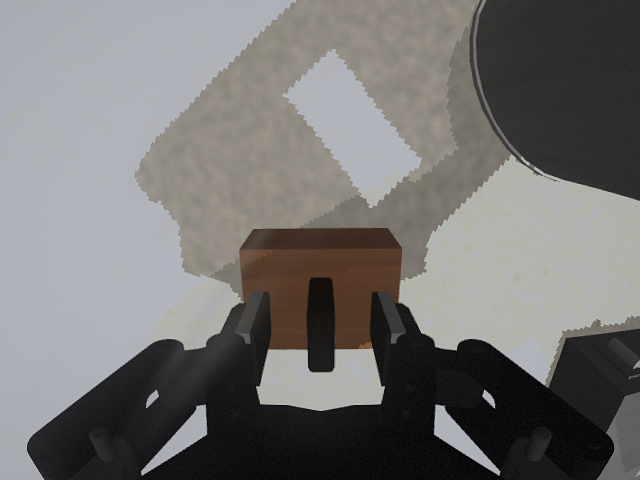

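Bow (320, 325) is centred between the pads (260 and 385) above the block. Close.

Emit:
step_arm --pt "0 0 0 0 0 0 0" --pt "0 0 0 0 0 0 0" --pt "0 0 0 0 0 0 0" --pt "0 0 0 0 0 0 0" --pt "0 0 0 0 0 0 0"

```text
clock: 11.65
position: [459.4, -312.2, 115.8]
tool_rot: [-0.16, 0.987, -0.0, 0.001]
force: [-0.3, 1.1, 6.8]
width: 9.0
```

Run:
```python
from h import *
s=state();print(s)
```

```text
{'clock': 11.65, 'joints': array([-5.99649160e-01,  4.95165756e-01,  1.91853441e+00,  1.85290041e-04,
        7.26615436e-01, -2.49267066e+00]), 'qvel': array([ 0.00063027,  0.00051561,  0.00075749, -0.00112435,  0.0005148 ,
       -0.00262091]), 'joint_torque': array([-3.91933741e-01, -5.56178963e+01, -2.18371332e+01, -1.59562421e-01,
       -4.12946334e-01,  1.35346007e-03]), 'position': array([ 459.4286893 , -312.21822462,  115.81219843]), 'tool_rot': array([-1.60348139e-01,  9.87060314e-01, -3.95635994e-04,  5.04959086e-04]), 'force': array([-0.26993566,  1.08187253,  6.77230423]), 'torque': array([ 0.22808684,  0.09963192, -0.01954464]), 'width': 8.958222228124097}
```

Emit:
step_arm --pt "0 0 0 1 0 0 0" --pt "0 0 0 3 0 0 0" --pt "0 0 0 5.5 0 0 0" --pt "0 0.3 2 8.5 0 0 0" --pt "0 1 7 8.5 0 0 -0.024" --pt "0 2 13 8.5 0 0 -0.024" --pt "0 3 19 8.5 0 0 -0.024" --pt "0 4 25 8.5 0 0 -0.024" --pt "0 4.24 28.5 8.5 0 0 -0.024" --pt "0 4.24 29.62 8.5 0 0 -0.024" --pt "0 4.24 29.62 8.5 0 0 -0.024" --pt "0 4.24 29.62 8.5 0 0 -0.024"

```text
clock: 13.15
position: [501.4, -16.9, 200.0]
tool_rot: [-0.148, 0.989, -0.0, 0.0]
force: [1.0, -0.1, -0.4]
width: 9.3
```

Run:
```python
from snap import *
s=state(); c,im,d,P=snap('7')
print(s['clock'],s['position'],s['force'],s['torque'],s['width'])
cv2.imwrite('pics/c7.png',cv2.resize(im[230:400,220:420],None,fx=4,fy=3.4,interpolation=cv2.INTER_CUBIC)[:578,:800])
print([proj('wrist',[501.3,-15.5,70],c)], np.array(s['tool_rot']).round(4))
for z in (90,120): print(proj('wrist',[s['position'][0],s['position'][1],z],c))
```

```text
13.15 [501.38058509 -16.88430963 200.02456368] [ 0.95618894 -0.1308111  -0.41825428] [-0.04353593 -0.0062994  -0.01713177] 9.308358590876352
[(np.float64(321.7164148173841), np.float64(265.7769784871384))] [-1.481e-01  9.890e-01 -2.000e-04  0.000e+00]
(np.float64(319.2587316921228), np.float64(278.2394153175236))
(np.float64(319.05043412720516), np.float64(303.1395431656485))
```

View pics/c7.png

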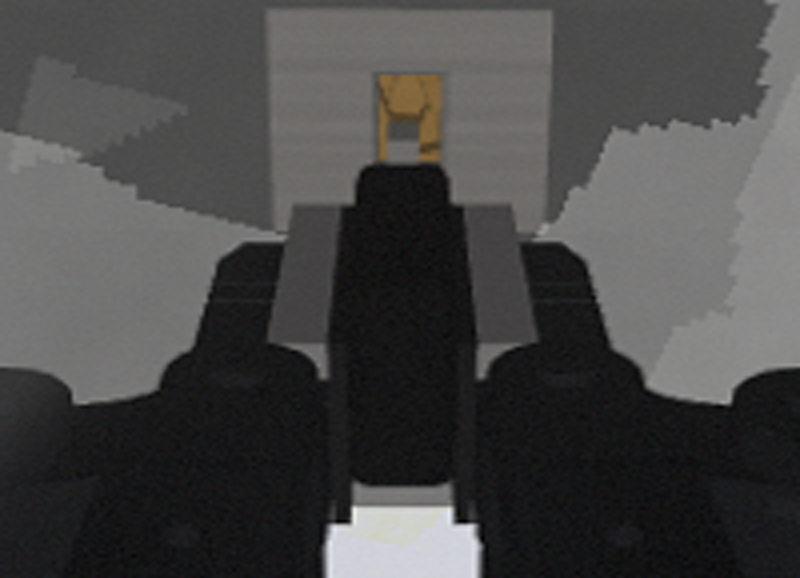

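Emit:
step_arm --pt "0 0.02 0.1 -1 0 0 0" --pt "0 0.02 0.1 -1.5 0 0 0" --pt "0 0.02 0.1 -1.6 0 0 0" --pt "0 0.02 0.1 -1.6 0 0 0"

```text
clock: 13.7
position: [501.6, -14.9, 183.7]
tool_rot: [-0.149, 0.989, 0.0, -0.0]
force: [0.0, -0.5, 0.1]
width: 9.2
```

Run:
```python
from snap import *
s=state(); c,im,d,P=snap('8')
print(s['clock'],s['position'],s['force'],s['torque'],s['width'])
cv2.imwrite('pics/c8.png',cv2.resize(im[230:330,260:380],None,fx=6,fy=6,interpolation=cv2.INTER_CUBIC))
x,y,z=s['position']; print('slot',proj('wrist',[501.3,-15.5,70],c),'tip',proj('wrist',[x,y,z-109.8],c),np.linalg.inv(c[3])[:3,3])
```

```text
13.7 [501.56148127 -14.86793172 183.68865857] [ 0.03775119 -0.48159936  0.13361952] [-0.05837038 -0.01259955  0.01680913] 9.176579196978892
slot (np.float64(318.2088353136944), np.float64(274.9515889565016)) tip (np.float64(319.18017006613695), np.float64(278.43652320703586)) [432.05465343 -35.61186232 254.25154069]
```

View pics/c8.png

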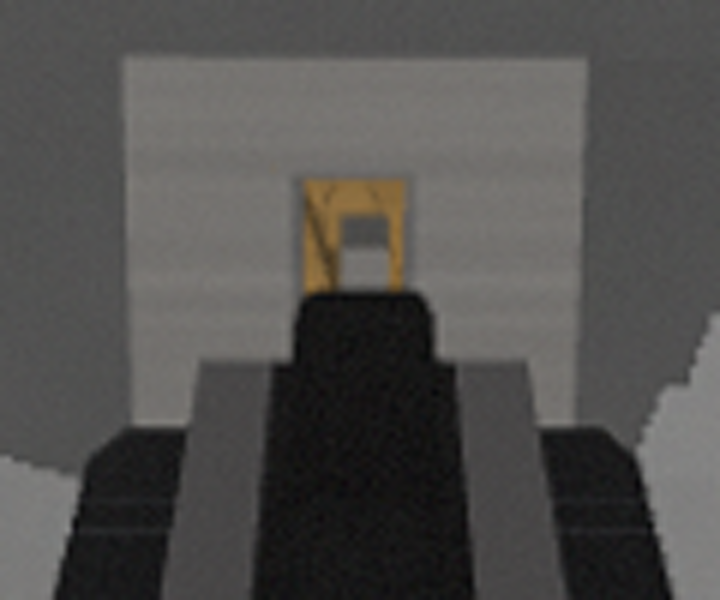

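Run:
```python
from snap import *
T=np.load('wrist8_T.npy'); c0=cal('wrist'); c=(c0[0],c0[1],c0[2],T)
o=np.linalg.inv(T)[:3,3]
def onplane(u,v,z):
    a=pix('wrist',u,v,100,c); t=(z-o[2])/(a[2]-o[2]); return o+t*(a-o)
tx=np.array([-.956,-.294,0]); ty=np.array([-.294,.956,0])
def px(X,Y): return 260+(X+.5)/6-.5, 230+(Y+.5)/6-.5
S=onplane(*px(355.5,177),70)-tx*8.5
Q=onplane(*px(354.5,56),70)-tx*20
B=[onplane(*px(364.5,215),z)-tx*7 for z in (72.5,74,75.5)]
for n,p in [('slot',S),('sq',Q)]+[('bit',b) for b in B]: print(n,p,'tx,ty rel slot',(p-S)@tx,(p-S)@ty)
print([ (onplane(*px(a,230),74)-onplane(*px(b,230),74))@ty for a,b in [(389,340)]])
```

```text
slot [500.79127983 -15.29629017  70.        ] tx,ty rel slot 0.0 0.0
sq [501.31171802 -15.21159363  70.        ] tx,ty rel slot -0.5224396949329849 -0.07203893648102425
bit [501.63527836 -14.21473682  72.5       ] tx,ty rel slot -1.124839284129571 0.7858294427658817
bit [501.11625697 -14.3743431   74.        ] tx,ty rel slot -0.5817305868308196 0.78583812285247
bit [500.59723558 -14.53394939  75.5       ] tx,ty rel slot -0.038621889532068215 0.7858468029390582
[np.float64(4.2205198091427905)]
```

Emit:
step_arm --pt "0 0 -0.08 0 0 0 0" --pt "0 0 -0.08 -0.2 0 0 0" --pt "0 0 -0.08 -0.4 0 0 0" --pt "0 0 -0.08 -0.6 0 0 0" --pt "0 0 -0.08 -0.8 0 0 0" --pt "0 0 -0.08 -0.8 0 0 0" --pt "0 0 -0.08 -0.8 0 0 0"

```text
clock: 14.62
position: [501.6, -15.6, 175.9]
tool_rot: [-0.149, 0.989, 0.0, -0.0]
force: [0.2, -0.1, -0.7]
width: 9.3
```

Run:
```python
from snap import *
s=state(); c,im,d,P=snap('9')
print(s['clock'],s['position'],s['force'],s['torque'],s['width'])
cv2.imwrite('pics/c9.png',cv2.resize(im[230:330,260:380],None,fx=6,fy=6,interpolation=cv2.INTER_CUBIC))
```

```text
14.625 [501.61857188 -15.59226543 175.87699119] [ 0.18581863 -0.0955493  -0.67216155] [ 0.01351148  0.03807281 -0.03273117] 9.25191659690599
```

View pics/c9.png

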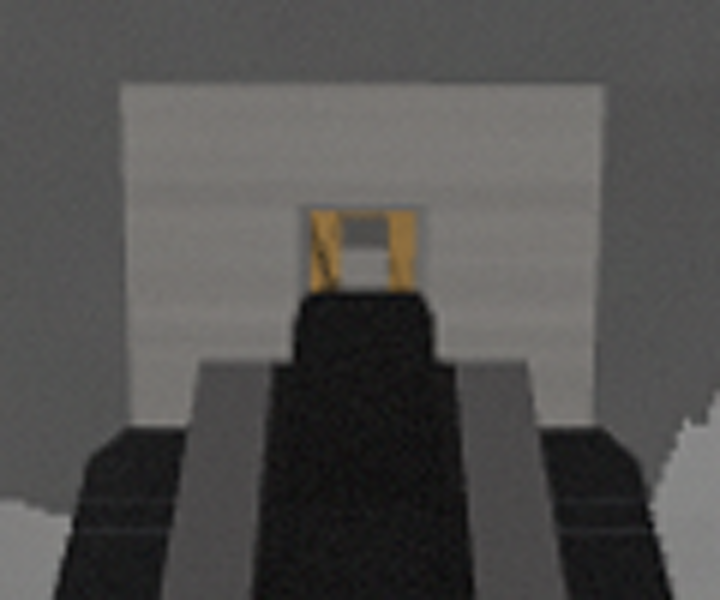

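Emit:
step_arm --pt "0 0 0 0 0 0 0.16" --pt "0 0 0 0 0 0 0.31" --pt "0 0 0 -0.1 0 0 0.31" --pt "0 0 0 -0.2 0 0 0.31" --pt "0 0 0 -0.25 0 0 0.31"

```text
clock: 15.3
position: [501.6, -15.6, 173.3]
tool_rot: [-0.299, 0.954, 0.0, -0.0]
force: [-0.5, -0.1, 0.6]
width: 8.8
```

```bash
cat > st.py <<'E'
from h import *
s=state(); q=s['tool_rot']
print(s['clock'],s['position'].round(2),'F',s['force'].round(1),'T',s['torque'].round(3),'w',round(s['width'],1),'yaw',round(2*np.arctan2(q[1],q[0])-np.pi/2,3),'j6',s['joints'][5].round(3))
E
python3 st.py
```

```text
15.3 [501.57 -15.62 173.29] F [-0.5 -0.1  0.6] T [-0.019 -0.021  0.065] w 8.8 yaw 2.177 j6 -2.211
```

Emit:
step_arm --pt "0 0 0 -0.05 0 0 0" --pt "0 0 0 -0.1 0 0 0" --pt "0 0 0 -0.15 0 0 0" --pt "0 0 0 -0.15 0 0 0"

```text
clock: 15.8
position: [501.6, -15.6, 171.8]
tool_rot: [-0.299, 0.954, 0.0, -0.0]
force: [0.7, -0.9, -0.1]
width: 9.0
```

```bash
python3 st.py
```

```text
15.8 [501.55 -15.59 171.84] F [ 0.7 -0.9 -0.1] T [ 0.03  -0.007  0.014] w 9.0 yaw 2.179 j6 -2.213
```

Emit:
step_arm --pt "0 0 0 -0.1 0 0 0" --pt "0 0 0 -0.25 0 0 0" --pt "0 0 0 -0.25 0 0 0"

```text
clock: 16.18
position: [501.5, -15.6, 169.2]
tool_rot: [-0.299, 0.954, 0.0, -0.0]
force: [0.5, -1.1, 0.8]
width: 9.2
```

```bash
python3 st.py
```

```text
16.175 [501.52 -15.6  169.22] F [ 0.5 -1.1  0.8] T [-0.025 -0.067 -0.001] w 9.2 yaw 2.179 j6 -2.213
```

Emit:
step_arm --pt "0 0 0 0 0 0 -0.16" --pt "0 0 0 0 0 0 -0.32" --pt "0 0 0 0 0 0 -0.48" --pt "0 0 0 0 0 0 -0.62" --pt "0 0 0 0 0 0 -0.62"

```text
clock: 16.8
position: [501.6, -15.6, 169.3]
tool_rot: [0.005, 1.0, -0.0, -0.0]
force: [0.3, -0.2, -0.8]
width: 9.0
```

```bash
python3 st.py
```

```text
16.8 [501.59 -15.62 169.34] F [ 0.3 -0.2 -0.8] T [-0.055 -0.019  0.044] w 9.0 yaw 1.56 j6 -1.594
```

Emit:
step_arm --pt "0 0 0 -0.05 0 0 0" --pt "0 0 0 -0.1 0 0 0" --pt "0 0 0 -0.15 0 0 0" --pt "0 0 0 -0.2 0 0 0" --pt "0 0 0 -0.2 0 0 0"

```text
clock: 17.42
position: [501.8, -15.6, 167.4]
tool_rot: [0.006, 1.0, 0.0, 0.0]
force: [0.3, -0.1, 2.1]
width: 9.0
```

```bash
python3 st.py
```

```text
17.425 [501.77 -15.6  167.39] F [ 0.3 -0.1  2.1] T [ 0.005 -0.083  0.09 ] w 9.0 yaw 1.559 j6 -1.593
```

Emit:
step_arm --pt "0 0 0 -0.03 0 0 0" --pt "0 0 0 -0.06 0 0 0" --pt "0 0 0 -0.06 0 0 0"

```text
clock: 17.8
position: [501.7, -15.6, 166.8]
tool_rot: [0.006, 1.0, -0.0, 0.0]
force: [1.5, -0.5, 2.8]
width: 8.8
```

```bash
python3 st.py
```

```text
17.8 [501.69 -15.62 166.78] F [ 1.5 -0.5  2.8] T [ 0.022 -0.109  0.031] w 8.8 yaw 1.559 j6 -1.593
```

Emit:
step_arm --pt "0 0 0 -0.03 0 0 0" --pt "0 0 0 -0.06 0 0 0" --pt "0 0 0 -0.1 0 0 0" --pt "0 0 0 -0.1 0 0 0"

```text
clock: 18.3
position: [501.6, -15.6, 165.7]
tool_rot: [0.006, 1.0, -0.0, -0.0]
force: [0.0, -0.6, 2.2]
width: 9.3
```

```bash
python3 st.py
```

```text
18.3 [501.55 -15.63 165.69] F [ 0.  -0.6  2.2] T [-0.085 -0.077  0.069] w 9.3 yaw 1.559 j6 -1.593
```

Emit:
step_arm --pt "0 0 0 -0.08 0 0 0" --pt "0 0 0 -0.16 0 0 0" --pt "0 0 0 -0.24 0 0 0" --pt "0 0 0 -0.24 0 0 0.15" --pt "0 0 0 -0.24 0 0 0.31" --pt "0 0 0 -0.24 0 0 0.31"

```text
clock: 19.05
position: [501.3, -15.7, 163.1]
tool_rot: [-0.148, 0.989, 0.0, -0.0]
force: [0.5, -1.8, -1.4]
width: 9.3
```

```bash
python3 st.py
```

```text
19.05 [501.34 -15.68 163.06] F [ 0.5 -1.8 -1.4] T [-0.304 -0.073 -0.093] w 9.3 yaw 1.868 j6 -1.902
```

Emit:
step_arm --pt "0 0 0 -0.08 0 0 0" --pt "0 0 0 -0.16 0 0 0" --pt "0 0 0 -0.24 0 0 0" --pt "0 0 0 -0.3 0 0 0" --pt "0 0 0 -0.3 0 0 0"

```text
clock: 19.68
position: [501.7, -15.6, 160.4]
tool_rot: [-0.148, 0.989, -0.0, 0.0]
force: [1.4, -1.7, 1.9]
width: 9.0
```

```bash
python3 st.py
```

```text
19.675 [501.7  -15.62 160.36] F [ 1.4 -1.7  1.9] T [-0.314 -0.078 -0.066] w 9.0 yaw 1.869 j6 -1.903
```

Emit:
step_arm --pt "0 0 -0.03 -0.1 0 0 0" --pt "0 0 -0.03 -0.25 0 0 0" --pt "0 0 -0.03 -0.4 0 0 0" --pt "0 0 -0.03 -0.55 0 0 0" --pt "0 0 -0.03 -0.65 0 0 0" --pt "0 0 -0.03 -0.65 0 0 0"

```text
clock: 20.42
position: [501.4, -15.9, 153.7]
tool_rot: [-0.149, 0.989, 0.0, -0.0]
force: [0.7, -0.1, -0.6]
width: 9.0
```

```bash
python3 st.py
```

```text
20.425 [501.41 -15.9  153.66] F [ 0.7 -0.1 -0.6] T [0.006 0.007 0.002] w 9.0 yaw 1.869 j6 -1.904
```

Nearly home (expected ≈151.8). Press gently to the floor.

Emit:
step_arm --pt "0 0 0 -0.06 0 0 0" --pt "0 0 0 -0.12 0 0 0" --pt "0 0 0 -0.18 0 0 0" --pt "0 0 0 -0.22 0 0 0" --pt "0 0 0 -0.22 0 0 0"

```text
clock: 21.05
position: [501.7, -15.9, 151.8]
tool_rot: [-0.149, 0.989, -0.0, 0.0]
force: [-0.3, 0.5, 2.7]
width: 8.9
```

```bash
python3 st.py
```

```text
21.05 [501.66 -15.9  151.82] F [-0.3  0.5  2.7] T [ 0.003  0.16  -0.024] w 8.9 yaw 1.869 j6 -1.904
```

Emit:
step_arm --pt "0 0 0 -0.05 0 0 0" --pt "0 0 0 -0.1 0 0 0" --pt "0 0 0 -0.1 0 0 0"

```text
clock: 21.42
position: [501.8, -15.9, 151.6]
tool_rot: [-0.149, 0.989, -0.0, 0.0]
force: [-3.8, -0.3, 13.5]
width: 9.3
```

```bash
python3 st.py
python3 - <<'E'
from snap import *
c,im,d,P=snap('10')
cv2.imwrite('pics/c10.png',cv2.resize(im[230:380,240:400],None,fx=4,fy=4,interpolation=cv2.INTER_CUBIC))
E
```

```text
21.425 [501.77 -15.87 151.57] F [-3.8 -0.3 13.5] T [ 0.031  0.769 -0.024] w 9.3 yaw 1.869 j6 -1.904
```

View pics/c10.png

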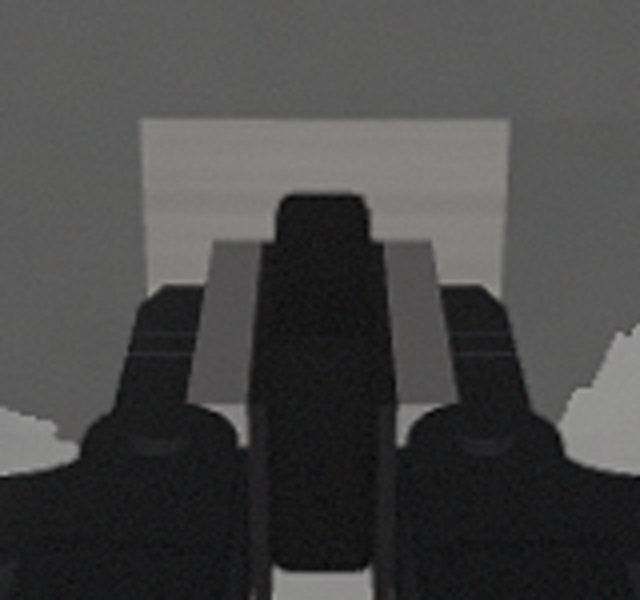

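Emit:
step_arm --pt "0 0 0 0.04 0 0 -0.16" --pt "0 0 0 0.04 0 0 -0.32" --pt "0 0 0 0.04 0 0 -0.48" --pt "0 0 0 0.04 0 0 -0.64" --pt "0 0 0 0.04 0 0 -0.8" --pt "0 0 0 0.04 0 0 -0.96" --pt "0 0 0 0.04 0 0 -1.12" --pt "0 0 0 0.04 0 0 -1.28" --pt "0 0 0 0.04 0 0 -1.4" --pt "0 0 0 0.04 0 0 -1.48" --pt "0 0 0 0.04 0 0 -1.48"

```text
clock: 22.85
position: [502.2, -15.8, 151.7]
tool_rot: [0.558, 0.83, 0.0, 0.001]
force: [-0.8, 0.8, 7.5]
width: 9.5
```

```bash
python3 st.py
```

```text
22.85 [502.16 -15.8  151.7 ] F [-0.8  0.8  7.5] T [0.231 0.184 0.125] w 9.5 yaw 0.388 j6 -0.423
```

Torque 0.125 N·m ≈ spring near the stop. Continue in small steps to the stop.

Emit:
step_arm --pt "0 0 0 0 0 0 -0.05" --pt "0 0 0 0 0 0 -0.1" --pt "0 0 0 0 0 0 -0.1"

```text
clock: 23.22
position: [502.2, -15.8, 151.7]
tool_rot: [0.598, 0.801, 0.0, 0.001]
force: [-0.7, 1.5, 7.0]
width: 8.9
```

```bash
python3 st.py
```

```text
23.225 [502.17 -15.78 151.7 ] F [-0.7  1.5  7. ] T [0.181 0.186 0.133] w 8.9 yaw 0.289 j6 -0.323
```

Emit:
step_arm --pt "0 0 0 0 0 0 -0.04" --pt "0 0 0 0 0 0 -0.06" --pt "0 0 0 0 0 0 -0.06"

```text
clock: 23.6
position: [502.1, -15.8, 151.7]
tool_rot: [0.622, 0.783, 0.0, 0.0]
force: [-1.1, 0.6, 7.6]
width: 9.0
```

```bash
python3 st.py
```

```text
23.6 [502.15 -15.81 151.69] F [-1.1  0.6  7.6] T [0.205 0.199 0.111] w 9.0 yaw 0.229 j6 -0.264
```

Run:
```python
from snap import *
c,im,d,P=snap('11')
cv2.imwrite('pics/c11.png',im)
c,im,d,P=snap('11','scene'); a=cv2.resize(im[215:330,215:365],(400,307),interpolation=cv2.INTER_CUBIC)
c,im,d,P=snap('11','side'); b=cv2.resize(im[230:345,260:410],(400,307),interpolation=cv2.INTER_CUBIC)
cv2.imwrite('pics/ss11.png',np.hstack([a,b]))
```

```text
(no output)
```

View pics/c11.png

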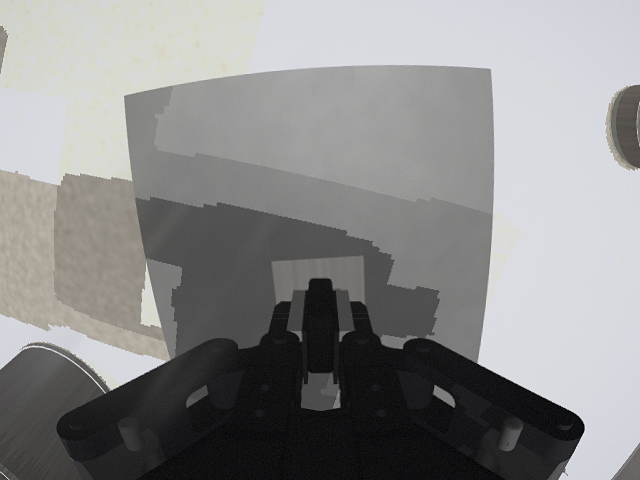

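View pics/ss11.png

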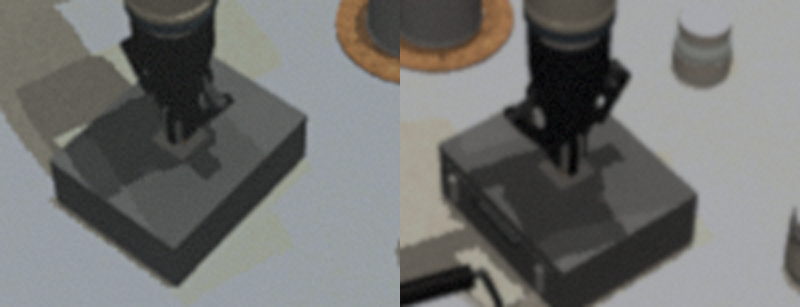

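Emit:
step_arm --pt "0 0 0 0 0 0 -0.03" --pt "0 0 0 0 0 0 -0.06" --pt "0 0 0 0 0 0 -0.06"

```text
clock: 24.12
position: [502.3, -15.9, 151.7]
tool_rot: [0.645, 0.764, 0.0, 0.001]
force: [-0.6, 0.9, 7.5]
width: 9.0
```

```bash
python3 st.py
python3 - <<'E'
from snap import *
c,im,d,P=snap('12')
# bolt: points beyond +y face of box
ex=np.array([np.cos(.297),np.sin(.297)]); ey=np.array([-ex[1],ex[0]])
def chk(P,n):
    q=P[...,:2]-[501.3,-15.5]; a=q@ex; b=q@ey
    m=(np.abs(a)<14)&(b>102)&(b<120); print(n,m.sum(),np.nanpercentile(P[m][:,2],[5,50,95]).round(1), 'frac z>15',np.mean(P[m][:,2]>15).round(2), 'max b of raised',b[m&(P[...,2]>15)].max() if (m&(P[...,2]>15)).any() else None)
chk(P,'now')
for t in ('4','1'):
    c0=cal('wrist'); chk(cloud('wrist',np.load(f'wrist{t}.npy'),(c0[0],c0[1],c0[2],np.load('wrist4_T.npy'))),'t4') if t=='4' else None
q=im[20:120,240:400]; k=cv2.resize(q,None,fx=2.5,fy=2.5,interpolation=cv2.INTER_CUBIC)
b=cv2.resize(im[230:400,240:400],None,fx=2.5,fy=2.5,interpolation=cv2.INTER_CUBIC)[:250*2]
cv2.imwrite('pics/c12.png',np.vstack([k,b[:340]]))
E
```

```text
24.125 [502.25 -15.87 151.72] F [-0.6  0.9  7.5] T [0.09  0.134 0.321] w 9.0 yaw 0.169 j6 -0.204
now 508 [-0.6  0.6  1.8] frac z>15 0.0 max b of raised None
t4 162 [45.4 46.4 47.6] frac z>15 1.0 max b of raised 115.16847503474936
```

View pics/c12.png

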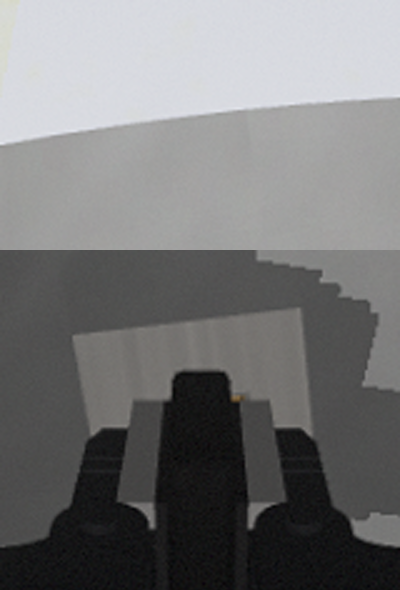

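Emit:
step_arm --pt "0 0 0 0 0 0 0" --pt "0 0 0 0 0 0 0" --pt "0 0 0 0 0 0 0" --pt "0 0 0 0 0 0 0"

```text
clock: 24.68
position: [502.2, -15.9, 151.7]
tool_rot: [0.645, 0.764, 0.0, 0.001]
force: [-0.9, -0.2, 6.7]
width: 8.7
```

```bash
python3 st.py
python3 - <<'E'
from snap import *
for n in ['scene','side']:
    c,im,d,P=snap('13',n)
    for t in ['jar','small_tin','tin_handle']:
        print(n,t,[(round(l['score'],2),toworld(n,l['point'],c).round()) for l in look_for(t,n)][:2])
E
```

```text
24.675 [502.25 -15.86 151.72] F [-0.9 -0.2  6.7] T [0.068 0.09  0.211] w 8.7 yaw 0.169 j6 -0.204
scene jar [(0.95, array([730., 119.,  64.]))]
scene small_tin [(0.91, array([ 725., -157.,   73.]))]
scene tin_handle [(0.72, array([ 343., -226.,  132.])), (0.6, array([490., 283., 111.]))]
side jar [(0.58, array([710., 120.,  44.])), (0.42, array([506., -28.,  95.]))]
side small_tin [(0.65, array([ 700., -173.,   62.])), (0.47, array([462., 268.,  99.]))]
side tin_handle [(0.89, array([462., 268.,  97.])), (0.65, array([ 291., -253.,  141.]))]
```

View pics/scene13.png

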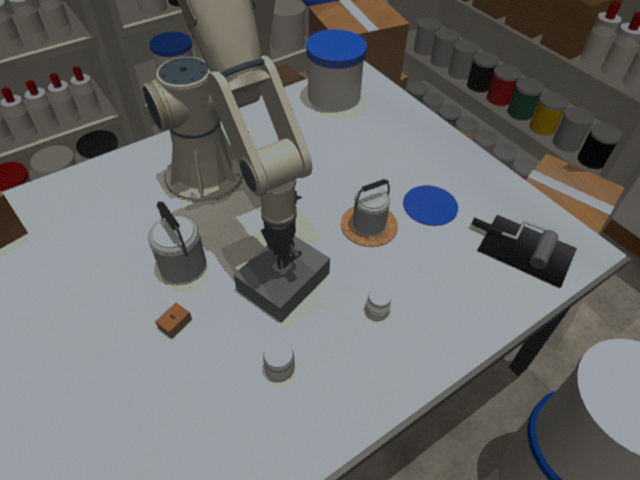

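Emit:
step_arm --pt "0 0 0 0 0 0 -0.04" --pt "0 0 0 0 0 0 -0.04" --pt "0 0 0 0 0 0 -0.04" --pt "0 0 0 0 0 0 -0.04"

```text
clock: 25.58
position: [502.3, -15.9, 151.7]
tool_rot: [0.66, 0.751, 0.0, 0.001]
force: [0.0, 0.7, 7.3]
width: 8.5
```

```bash
python3 st.py
```

```text
25.575 [502.26 -15.87 151.72] F [0.  0.7 7.3] T [0.079 0.13  0.316] w 8.5 yaw 0.13 j6 -0.164
```

Emit:
step_arm --pt "0 0 0 0 0 0 0" --pt "0 0 0 0 0 0 0" --pt "0 0 0 0 0 0 0" --pt "0 0 0 0 0 0 0" --pt "0 0 0 0 0 0 0" --pt "0 0 0 0 0 0 0"

```text
clock: 26.32
position: [502.3, -15.9, 151.7]
tool_rot: [0.66, 0.751, 0.0, 0.001]
force: [-0.7, 0.1, 7.5]
width: 9.5
```

```bash
python3 st.py
python3 - <<'E'
from snap import *
c,im,d,P=snap('14')
ex=np.array([np.cos(.297),np.sin(.297)]); ey=np.array([-ex[1],ex[0]])
q=P[...,:2]-[501.3,-15.5]; a=q@ex; b=q@ey
m=(np.abs(a)<14)&(b>102)&(b<120); print(m.sum(),(P[m][:,2]>15).mean())
E
python3 st.py
```

```text
26.325 [502.25 -15.86 151.7 ] F [-0.7  0.1  7.5] T [0.11  0.142 0.312] w 9.5 yaw 0.13 j6 -0.164
482 0.0
26.375 [502.26 -15.86 151.71] F [-1.3  0.7  6.8] T [0.041 0.088 0.356] w 9.0 yaw 0.13 j6 -0.164
```

Stable at about 0.32 N·m against the stop, with the bolt withdrawn. Handing in.

```bash
python3 -c "
from cell import ticket
print(ticket.sign_off())"
```

```text
the job is handed in; nothing more can be done
None
```

The job is done and handed in at about 26 s: the tin stands on the cork mat, and the key is home, turned to its stop and still gripped.

- **Tin:** I lifted it off the box by its handle and set it down on the cork mat. The wrist camera put it within about 1.5 mm of the mat's middle.
- **Key:** I took it from the block and lowered it past the tumblers, turned about 0.31 rad anticlockwise for the upper one and 0.31 rad clockwise for the lower. It met the slot floor with about 13 N at the expected height.
- **Turn:** I turned it clockwise until the torque jumped from the spring's 0.12 N·m to about 0.32 N·m, which I took as the stop. The gripper turned about 1.74 rad in all, more than the nominal 1.57. I put the extra down to play and to the key giving a little in the pads.
- **Last checks:** The torque reading fell to 0.21 N·m once. I turned 0.04 rad further, and it then held steady at about 0.32 N·m for a second. The depth picture, which earlier showed the bolt standing about 15 mm out of the box, now shows nothing there.
- **Bystanders:** The detectors found the jar and the small tin where they started, within their own error. The side camera also reported two false hits, a "jar" on the gripper and a "small tin" on the paint tin.

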